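# Pack the test weights and snap the case shut

## Task

The check of the counting scale is over: pack its steel test weights back into their case one by one, beginning with the largest and going down in size, each in the well made for it (some of the set may be missing; their wells stay empty). Then set the lid on with its four clips still up so that it sits fully home all round, and flip the four clips down until each lies flat against the case's side. Leave the other things on the counter undisturbed.

Things in the scene. Friction and masses are not known exactly. Their poses are not given: they have to be found in the camera images.
- case: Grey box, fixed, open on top: 268 mm long (y) x 98 wide (x) x 56 high, walls 4 mm. Origin: centre of its underside, z up. Grey insert, top at z = 32 mm, with a row of five round wells, largest at the +y end. A bead 3 mm proud runs round the outside, 9 to 13 mm below the rim. With the lid home, the lid's origin is on this axis at z = 46 mm, its plate resting on the rim, either way round.
- w500: The largest test weight (500 g): plain steel drum 54 mm in diameter and 26 mm high, on its top a knob: a neck 4 mm high, then a head 22 mm in diameter and 12 mm high (whole height 42 mm). Origin: centre of its underside, z up. May be absent.
- w300: The second largest test weight (300 g): plain steel drum 46 mm in diameter and 20 mm high, on its top a knob: a neck 4 mm high, then a head 20 mm in diameter and 12 mm high (whole height 36 mm). Origin: centre of its underside, z up. May be absent.
- w200: The middle test weight (200 g): plain steel drum 39 mm in diameter and 18 mm high, on its top a knob: a neck 4 mm high, then a head 18 mm in diameter and 12 mm high (whole height 34 mm). Origin: centre of its underside, z up. May be absent.
- w100: The second smallest test weight (100 g): plain steel drum 31 mm in diameter and 13 mm high, on its top a knob: a neck 4 mm high, then a head 16 mm in diameter and 12 mm high (whole height 29 mm). Origin: centre of its underside, z up. May be absent.
- w50: The smallest test weight (50 g): plain steel drum 24 mm in diameter and 10 mm high, on its top a knob: a neck 4 mm high, then a head 13 mm in diameter and 12 mm high (whole height 26 mm). Origin: centre of its underside, z up. May be absent.
- well_500 (a point): Centre of the floor of well 1 in the case, for the 500 g weight: 59 mm in diameter with a 2.5 mm chamfer, 23 mm deep, at y = 94.5 mm and z = 9 mm in the case's frame. Seated, the weight's origin is at this point (up to 2.5 mm off sideways), its drum stands 3 mm above the insert and its whole knob stays free above it.
- well_300 (a point): Centre of the floor of well 2 in the case, for the 300 g weight: 51 mm in diameter with a 2.5 mm chamfer, 17 mm deep, at y = 32.5 mm and z = 15 mm in the case's frame. Seated, the weight's origin is at this point (up to 2.5 mm off sideways), its drum stands 3 mm above the insert and its whole knob stays free above it.
- well_200 (a point): Centre of the floor of well 3 in the case, for the 200 g weight: 44 mm in diameter with a 2.5 mm chamfer, 15 mm deep, at y = -22 mm and z = 17 mm in the case's frame. Seated, the weight's origin is at this point (up to 2.5 mm off sideways), its drum stands 3 mm above the insert and its whole knob stays free above it.
- well_100 (a point): Centre of the floor of well 4 in the case, for the 100 g weight: 36 mm in diameter with a 2.5 mm chamfer, 10 mm deep, at y = -69 mm and z = 22 mm in the case's frame. Seated, the weight's origin is at this point (up to 2.5 mm off sideways), its drum stands 3 mm above the insert and its whole knob stays free above it.
- well_50 (a point): Centre of the floor of well 5 in the case, for the 50 g weight: 29 mm in diameter with a 2.5 mm chamfer, 7 mm deep, at y = -108.5 mm and z = 25 mm in the case's frame. Seated, the weight's origin is at this point (up to 2.5 mm off sideways), its drum stands 3 mm above the insert and its whole knob stays free above it.
- lid: Loose grey lid, about 0.3 kg, right way up: plate 276 (y) x 106 (x) x 5 mm over a 10 mm deep tapered lip (play in the case 4.5 mm at its lower edge, 1.5 mm at the plate). Origin: centre of the lip's lower edge; plate top at z = 15 mm. Black bar handle on top, centred: 100 mm along y, 16 mm wide, upper edge at z = 39 mm, bar 12 mm high on end feet. A clip in the middle of each side.
- clip_a (a joint): White clip on the lid's -x long side, angle in rad: 0 = hanging straight down, hooked under the bead; 1.57 = straight out; 2.4 = fully raised. Starts at 1.75 to 2.2. Stiff hinge (0.035 N m), stays where left. Flap 56 mm wide, 3 mm thick, reaching 30 mm from the hinge; small inward tooth 16 to 19 mm from the hinge, 4 mm outward thumb edge at its end.
- clip_a_hinge (a point): Middle of that clip's hinge line: 56 mm from the lid centre along x, 12 mm above the lid's origin (58 mm above the counter with the lid home). The hinge runs along the side; this frame turns with the clip.
- clip_b (a joint): White clip on the lid's -y short side, angle in rad: 0 = hanging straight down, hooked under the bead; 1.57 = straight out; 2.4 = fully raised. Starts at 1.75 to 2.2. Stiff hinge (0.035 N m), stays where left. Flap 56 mm wide, 3 mm thick, reaching 30 mm from the hinge; small inward tooth 16 to 19 mm from the hinge, 4 mm outward thumb edge at its end.
- clip_b_hinge (a point): Middle of that clip's hinge line: 141 mm from the lid centre along y, 12 mm above the lid's origin (58 mm above the counter with the lid home). The hinge runs along the side; this frame turns with the clip.
- clip_c (a joint): White clip on the lid's +x long side, angle in rad: 0 = hanging straight down, hooked under the bead; 1.57 = straight out; 2.4 = fully raised. Starts at 1.75 to 2.2. Stiff hinge (0.035 N m), stays where left. Flap 56 mm wide, 3 mm thick, reaching 30 mm from the hinge; small inward tooth 16 to 19 mm from the hinge, 4 mm outward thumb edge at its end.
- clip_c_hinge (a point): Middle of that clip's hinge line: 56 mm from the lid centre along x, 12 mm above the lid's origin (58 mm above the counter with the lid home). The hinge runs along the side; this frame turns with the clip.
- clip_d (a joint): White clip on the lid's +y short side, angle in rad: 0 = hanging straight down, hooked under the bead; 1.57 = straight out; 2.4 = fully raised. Starts at 1.75 to 2.2. Stiff hinge (0.035 N m), stays where left. Flap 56 mm wide, 3 mm thick, reaching 30 mm from the hinge; small inward tooth 16 to 19 mm from the hinge, 4 mm outward thumb edge at its end.
- clip_d_hinge (a point): Middle of that clip's hinge line: 141 mm from the lid centre along y, 12 mm above the lid's origin (58 mm above the counter with the lid home). The hinge runs along the side; this frame turns with the clip.
- mug: White pencil mug, 76 mm across, 90 mm high, bystander; origin: centre of its underside, z up.
- jar: Small glass jar, 60 mm across, 75 mm high, bystander; origin: centre of its underside, z up.
- tape: Tape measure, 70 x 36 x 60 mm, bystander; origin: centre of its underside.
- clamp_large: Steel hose clamp lying flat, 60 mm across, 14 mm high, bystander; origin: centre of its underside.
There are look-alikes about, which are no part of the job. Leave any green or red look-alike of the w100 alone.

How it is judged (in metres and radians):
On the way, in this order (a step that is already met when the one before it is completed fails the run):
1. the 500 g weight (largest) sits in its own well (horizontal distance between w500 and well_500 below 0.006 m and z of w500 in the frame of well_500 below 0.004 m and angle between w500's own z axis and vertical below 0.12 rad), for 0.2 s.
2. the 300 g weight (second largest) sits in its own well (horizontal distance between w300 and well_300 below 0.006 m and z of w300 in the frame of well_300 below 0.004 m and angle between w300's own z axis and vertical below 0.12 rad), for 0.2 s.
3. the 200 g weight (middle) sits in its own well (horizontal distance between w200 and well_200 below 0.006 m and z of w200 in the frame of well_200 below 0.004 m and angle between w200's own z axis and vertical below 0.12 rad), for 0.2 s.
4. the 100 g weight (second smallest) sits in its own well (horizontal distance between w100 and well_100 below 0.006 m and z of w100 in the frame of well_100 below 0.004 m and angle between w100's own z axis and vertical below 0.12 rad), for 0.2 s.
5. the 50 g weight (smallest) sits in its own well (horizontal distance between w50 and well_50 below 0.006 m and z of w50 in the frame of well_50 below 0.004 m and angle between w50's own z axis and vertical below 0.12 rad), for 0.2 s.
6. with the weights in their wells, the lid sits home on the case while its four clips are still up (all of step 1 and all of step 2 and all of step 3 and all of step 4 and all of step 5 and horizontal distance between lid and case below 0.006 m and z of lid in the frame of case between 0.042 and 0.0485 m and angle between the x axis of lid and the x axis of case, either way round below 0.05 rad and angle between lid's own z axis and vertical below 0.03 rad and value of joint each of clip_a, clip_b, clip_c, clip_d above 0.5 rad), for 0.2 s.
At the end, for the whole second after the job is handed in: Every weight present sits upright in its own well (6 mm sideways, 4 mm off its floor); the lid is home on the case (centred within 6 mm, underside within 2.5 mm of the rim, level within 0.03 rad, aligned within 0.05 rad), at rest; all four clips are down (below 0.15 rad) (all of step 1 and all of step 2 and all of step 3 and all of step 4 and all of step 5 and horizontal distance between lid and case below 0.006 m and z of lid in the frame of case between 0.042 and 0.0485 m and angle between the x axis of lid and the x axis of case, either way round below 0.05 rad and angle between lid's own z axis and vertical below 0.03 rad and value of joint each of clip_a, clip_b, clip_c, clip_d below 0.15 rad and linear speed of lid below 0.02 m/s); the robot touches nothing.
It fails at once if the pencil mug or the jar is knocked over (angle between any of mug, jar's own z axis and vertical above 0.5 rad).
It fails at once if the mug, jar, tape measure or large hose clamp is pushed more than 4 cm from its place (distance of any of mug, jar, tape, clamp_large from where it was at the start of the episode above 0.04 m).
Of w500, w300, w200, w100, w50 only 3 to 5 are there at a start; the rules pass over those that are not, and their reading is None.
At some moment in a run one of w500, w300, w200, w100, w50 may be knocked a few centimetres aside while the robot is not near it.
It also fails if it takes over 210 s, if anything falls off the work surface, if the arm or the gripper's body presses on something with over 40 N, if the wrist force passes 120 N, or if a joint passes its speed limit or range.

## Robot

A 6-joint arm with a two-finger parallel gripper is mounted at the origin on the work surface. World frame = base frame: x ahead of the robot, y to its left, z up, the work surface at z = 0. Lengths are in mm, angles in rad, forces in N, time in s.
With the tool pointing down it reaches from about 350 to 975 mm from the base axis. Payload 7.1 kg.
Tool frame: the origin (TCP) lies midway between the tips of the shut fingers; the grasp point (between the pads) lies 19 mm behind it (ctrl.grip_depth is the distance from the TCP to the grasp point, in mm); z points along the fingers, y is the line along which they close (so a half turn about z gives the same grasp; the last joint's range is limited). The gripper opens to 88 mm and grips with 3 to 60 N. Pads are 20 mm wide; open, the fingers measure 115 mm over their backs; the gripper's body (75 mm by 178 mm) begins 61 mm behind the grasp point.
Start: joints at [-1.328, 0.423, 1.63, -0, 1.089, -0.019], TCP at [161.781, -603.682, 222.675] pointing down, gripper open.
Joint ranges: [-3, 3], [-0.9, 2.11], [0.09, 2.58], [-1.31, 4.45], [0.11, 2.69], [-2.54, 2.54]. Speed limits (rad/s): [2.39, 2.39, 3.01, 3.14, 3.14, 3.14].

## Interface

Orientations are given as a rotation vector (axis times angle).
In Python, from workcell import get_obs, vision, ctrl gives the robot as it stands.
- The arm moves only by the tool step_arm, never from a script. Its argument "plan" is a list of rows, each a list of 7 numbers: the opening, from -1 (shut) to 1 (fully open), then the shift along the tool's x, y, z as a fraction of full scale, then the turn, a rotation vector about the tool's x, y, z as a fraction of full scale. In form: [[fingers, dx, dy, dz, wx, wy, wz], ...]. A call has 1 to 20 rows; each row shifts and turns the commanded pose from where the row before left it, along the tool's axes as they then stand; what a row does not reach is not made up. Full scale, the value 1, is 50 mm for a shift and 0.12 rad for a turn. A row lasts 1/8 s, in which the tool goes at most 62.5 mm and 10.7 degrees, less where a joint would pass 70% of its speed; a pose out of reach is approached as far as the arm can. A call with a number of a shift or a turn outside -1 to 1 is refused whole. A call with a gripper value outside its range is refused whole. The fingers move at their own pace and stop on an object; the grip force is fixed at half the most. Time passes only in rows, so rows that do not move let the fingers close. It gives the time, the measured TCP pose, the force, the opening and the grip force at its end, in the units of the state.
- get_obs(): the state, without advancing time (a new reading comes with each control period).
- vision.get_image(name): name is "side" or "top" or "wrist"; returns a dict with "pixels" (384x512x3 uint8, red, green, blue), "depth" (384x512 float32, mm along the optical axis (not along the pixel's ray), 0 where there is no reading), "fx", "fy", "cx", "cy" (pixels), "T" (4x4, takes a point from camera to world coordinates); the wrist camera has in their place "T_tool_cam" (4x4, takes a point from camera to tool coordinates, whose origin is the TCP and whose axes are the flange's). Camera axes: x right, y down, z forward; pixel columns grow to the right and rows downward; lengths in mm; the calibration is good to about 2 mm. A picture is of the moment at which its call begins: read the wrist's pose just before it.
- ctrl.close_job(): hands the job in; it is judged then, once.
The state is a dict: "t": time; "qpos": joint angles; "qvel": joint speeds; "joint_torque": joint torques, N m; "ee_pos": TCP position; "orientation": TCP orientation; "ft_force": force on the tool from outside, world axes, zero at the start; "moment": the same for the moment, N m; "width": finger opening in mm; "grasp_force": force on a finger pad.
Only numpy, scipy, OpenCV 4.12 (cv2) and the standard library are available. Lean on these libraries where they do the work, as an engineer would, in place of code of your own. Each camera call takes 0.05 s, during which the arm holds its last target. There are 200 camera calls.

## Working session

There is one attempt and no reset: what is moved stays moved. The work goes in short steps, Python scripts to look and compute and a tool call to move; the robot and the scene stay as the last step left them, time stands still between calls to the robot, and variables do not carry over. Pictures are saved under pics/ and viewed, at most 14 in all, crops included, and the job is handed in when it is done.

Besides the shell and the picture viewer there is one more tool, called after "Emit:" in YAML: its name, and indented under it one key for each argument. step_arm: Moves the arm, as the interface text tells. Its arguments: {"type":"object","properties":{"plan":{"type":"array","items":{"type":"array","items":{"type":"number","minimum":-1,"maximum":1}}}},"required":["plan"]}

```bash
mkdir -p pics; ls; cat > h.py <<'E'
import numpy as np, cv2
from workcell import get_obs, vision, ctrl
from scipy.spatial.transform import Rotation as R
def grab(n,save=None):
    o=get_obs(); im=vision.get_image(n)
    if n=='wrist':
        T=np.eye(4);T[:3,:3]=R.from_rotvec(o['orientation']).as_matrix();T[:3,3]=o['ee_pos']
        im['T']=T@np.array(im['T_tool_cam'])
    if save: cv2.imwrite('pics/'+save,im['pixels'][:,:,::-1])
    return im
def cloud(im):
    d=im['depth'];v,u=np.mgrid[:d.shape[0],:d.shape[1]]
    p=np.stack([(u-im['cx'])/im['fx']*d,(v-im['cy'])/im['fy']*d,d,np.ones_like(d)],-1)
    return (p@np.array(im['T']).T)[...,:3]
E
python3 - <<'E'
from h import *
for n in('top','side'):
    im=grab(n); np.savez(n+'.npz',**{k:np.array(v) for k,v in im.items()})
    cv2.imwrite(f'pics/{n}0.png',cv2.resize(im['pixels'][:,:,::-1],(800,600),interpolation=cv2.INTER_CUBIC))
    print(n,np.round(im['T'],3),im['fx'],im['cx'],im['cy'])
im=grab('wrist');print(np.round(im['T_tool_cam'],3),im['fx'])
o=get_obs();print(o['orientation'],o['t'],o['width'],ctrl.grip_depth)
E
```

```text
pics
top [[-6.000000e-03 -9.960000e-01  9.400000e-02  4.520190e+02]
 [-1.000000e+00  9.000000e-03  2.500000e-02 -4.439200e+01]
 [-2.600000e-02 -9.400000e-02 -9.950000e-01  1.231368e+03]
 [ 0.000000e+00  0.000000e+00  0.000000e+00  1.000000e+00]] 348.8391218243717 256.63919138672514 190.73259367549863
side [[-8.92000e-01 -3.27000e-01  3.14000e-01  2.14499e+02]
 [-4.53000e-01  6.35000e-01 -6.26000e-01  6.58933e+02]
 [ 5.00000e-03 -7.00000e-01 -7.14000e-01  8.37822e+02]
 [ 0.00000e+00  0.00000e+00  0.00000e+00  1.00000e+00]] 410.783600303241 253.8633662028676 192.0609139762313
[[ 1.00000e-03 -9.70000e-01 -2.43000e-01  6.61020e+01]
 [ 1.00000e+00  1.00000e-03 -1.00000e-03 -8.73000e-01]
 [ 1.00000e-03 -2.43000e-01  9.70000e-01 -1.61795e+02]
 [ 0.00000e+00  0.00000e+00  0.00000e+00  1.00000e+00]] 296.4309573087366
[-3.11357026e+00 -4.09895063e-01  2.11144424e-04] 0.15 87.48376864545487 18.700000000000003
```

View pics/top0.png

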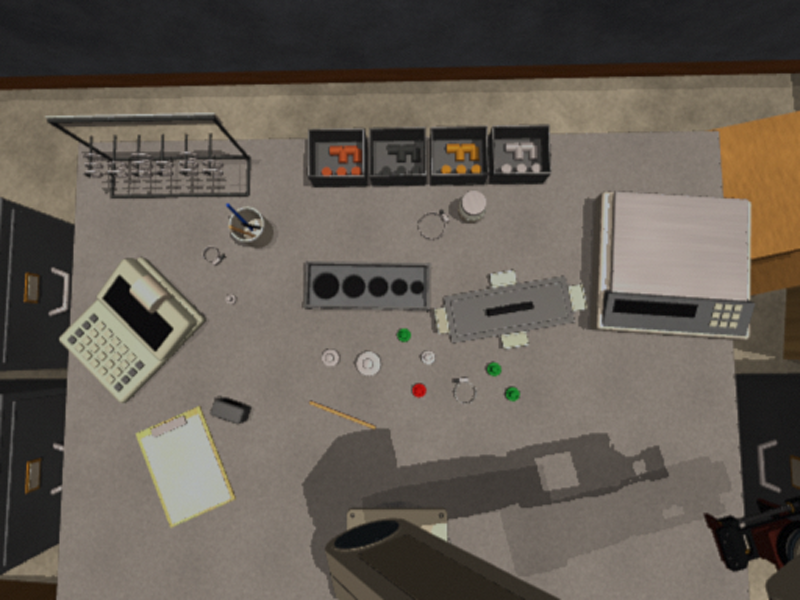

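View pics/side0.png

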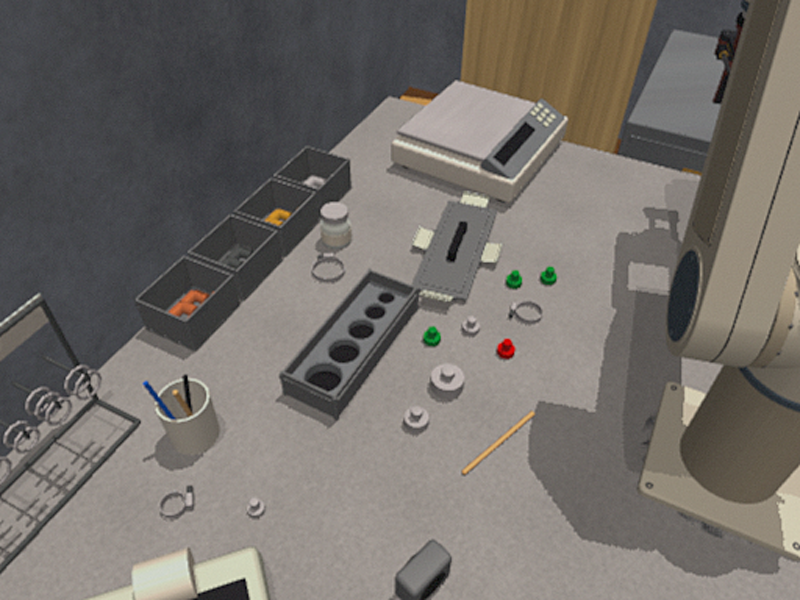

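The top view shows four steel weights at (368,363) large, (331,358), (428,356) and (231,298) small. The look-alikes are green at (404,335), (494,369), (512,394) and red at (418,390). The case is at (367,286), with its largest well to the left (+y), and the lid is at (513,309). The side view agrees. Next I measure them.

```bash
python3 - <<'E'
from h import *
im=dict(np.load('top.npz'));P=cloud(im);px=im['pixels']
print('table z',np.median(P[200:240,160:300,2]))
for n,(u,v) in dict(A=(368,363),B=(331,358),C=(428,356),D=(231,298),jar=(473,205),mug=(247,225)).items():
    u/=1.5625;v/=1.5625
    s=P[int(v)-18:int(v)+19,int(u)-18:int(u)+19].reshape(-1,3)
    c=s[(s[:,2]>4)]
    for it in range(4):
        m=c[:,:2].mean(0) if it==0 else (c[:,:2].max(0)+c[:,:2].min(0))/2
        c=c[np.linalg.norm(c[:,:2]-m,axis=1)<45]
    k=c[c[:,2]>c[:,2].max()-5]
    print(n,len(c),c[:,:2].max(0)-c[:,:2].min(0),'mid',m,'knob',k[:,:2].mean(0),'zmax',c[:,2].max(),np.percentile(c[:,2],[20,50,80]).round(1))
def rect(x0,y0,x1,y1,lo,hi):
    s=P[int(y0/1.5625):int(y1/1.5625),int(x0/1.5625):int(x1/1.5625)].reshape(-1,3)
    c=s[(s[:,2]>lo)&(s[:,2]<hi)];print(len(c),cv2.minAreaRect(c[:,:2].astype(np.float32)),np.median(c[:,2]))
rect(295,255,435,318,46,70)
rect(425,260,600,355,4,200)
rect(480,295,540,320,28,200)
rect(445,280,580,342,10,22)
cr=px[215:250,195:290]
cv2.imwrite('pics/crop.png',cv2.resize(cr[:,:,::-1],None,fx=8,fy=8,interpolation=cv2.INTER_CUBIC))
E
```

```text
table z 1.3924342332045399
A 220 [79.88938902 80.60623414] mid [422.06682809  61.51167885] knob [424.26319687  60.303591  ] zmax 46.69146288828824 [23.8 26.9 30.2]
B 146 [87.13712018 84.69289324] mid [436.46601069 144.10248415] knob [437.24672428 144.50723379] zmax 38.102416031302255 [ 5.6 18.  21.7]
C 109 [83.54585763 80.43839747] mid [454.19728323 -71.59564718] knob [452.0194378  -44.39240435] zmax 1231.3678681073613 [ 4.7 11.5 25. ]
D 78 [85.88847374 78.73288585] mid [563.5033008 377.0280317] knob [570.34169546 375.69656594] zmax 31.666836411451186 [ 4.5  6.6 14.3]
jar 310 [79.03631014 82.42101785] mid [ 778.51983067 -168.42358809] knob [ 768.54918963 -175.25848799] zmax 82.19434417520006 [43.2 73.6 76.7]
mug 551 [79.91837041 76.1250075 ] mid [725.59074233 317.14921472] knob [723.15785464 328.19327532] zmax 142.46062308109276 [19.6 59.1 89.6]
435 ((594.0888061523438, 61.39634704589844), (272.675048828125, 104.29844665527344), 88.30931854248047) 54.728381231690264
3698 ((548.5755615234375, -256.1346740722656), (379.3559265136719, 212.04373168945312), 89.64157104492188) 17.07560692476818
138 ((541.502685546875, -251.06036376953125), (15.855669021606445, 98.05815124511719), 9.366215705871582) 39.34858042910969
2511 ((540.0553588867188, -258.3209228515625), (299.5377502441406, 133.0941925048828), 89.58777618408203) 16.619597692616253
```

View pics/crop.png

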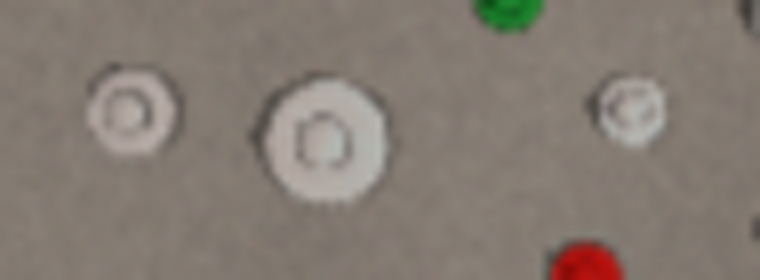

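The crop shows the drums about 125, 90 and 70 px wide at 0.43 mm/px, so A = w500 (54 mm), B = w200 (39 mm) and C = w100 (30 mm). D is the tiny w50 and w300 is absent. The green and red knobs are the look-alikes. I'm moving now: turn the tool so its x points along world +y, then go above A.

Emit:
step_arm:
  plan:
    - [0, 0, 0, 0, 0, 0, -1]
    - [0, 0, 0, 0, 0, 0, -1]
    - [0, 0, 0, 0, 0, 0, -1]
    - [0, 0, 0, 0, 0, 0, -1]
    - [0, 0, 0, 0, 0, 0, -1]
    - [0, 0, 0, 0, 0, 0, -1]
    - [0, 0, 0, 0, 0, 0, -1]
    - [0, 0, 0, 0, 0, 0, -1]
    - [0, 0, 0, 0, 0, 0, -1]
    - [0, 0, 0, 0, 0, 0, -1]
    - [0, 0, 0, 0, 0, 0, -0.908]
    - [0, 0, 0, 0, 0, 0, 0]

```text
t: 1.65
ee_pos: [161.7, -603.5, 222.4]
orientation: [-2.222, -2.22, -0.0]
ft_force: [-0.1, -0.2, -0.5]
width: 44.0
grasp_force: 0.0
```

Emit:
step_arm:
  plan:
    - [0, 0.885, 0.349, 0.124, 0, 0, 0]
    - [0, 0.885, 0.349, 0.124, 0, 0, 0]
    - [0, 0.885, 0.349, 0.124, 0, 0, 0]
    - [0, 0.885, 0.349, 0.124, 0, 0, 0]
    - [0, 0.885, 0.349, 0.124, 0, 0, 0]
    - [0, 0.885, 0.349, 0.124, 0, 0, 0]
    - [0, 0.885, 0.349, 0.124, 0, 0, 0]
    - [0, 0.885, 0.349, 0.124, 0, 0, 0]
    - [0, 0.885, 0.349, 0.124, 0, 0, 0]
    - [0, 0.885, 0.349, 0.124, 0, 0, 0]
    - [0, 0.885, 0.349, 0.124, 0, 0, 0]
    - [0, 0.885, 0.349, 0.124, 0, 0, 0]
    - [0, 0.885, 0.349, 0.124, 0, 0, 0]
    - [0, 0.885, 0.349, 0.124, 0, 0, 0]
    - [0, 0.885, 0.349, 0.124, 0, 0, 0]
    - [0, 0, 0, 0, 0, 0, 0]
    - [0, 0, 0, 0, 0, 0, 0]

```text
t: 3.78
ee_pos: [423.0, 59.9, 129.5]
orientation: [-2.222, -2.221, 0.001]
ft_force: [0.1, -0.5, 0.6]
width: 44.0
grasp_force: 0.0
```

```bash
cat >> h.py <<'E'
def knob(im,x,y,H,r=30,nom=0):
    """centre of the knob head near x,y; H = height of head top"""
    s=cloud(im).reshape(-1,3)
    c=s[(abs(s[:,2]-H)<5)&(np.hypot(s[:,0]-x,s[:,1]-y)<r)]
    if len(c)<5: return None
    return len(c),cv2.minEnclosingCircle(c[:,:2].astype(np.float32)),c.mean(0).round(1)
E
python3 - <<'E'
from h import *
im=grab('wrist','w1.png');P=cloud(im)
print(knob(im,424,60,42)); s=P.reshape(-1,3)
d=s[(abs(s[:,2]-26)<3)&(np.hypot(s[:,0]-424,s[:,1]-60)<40)];print(len(d),cv2.minEnclosingCircle(d[:,:2].astype(np.float32)))
print('table',np.median(s[abs(s[:,2])<6,2]))
c=s[(s[:,2]>50)&(s[:,2]<62)&(s[:,0]>520)];print(len(c),c.min(0),c.max(0))
E
```

```text
(464, ((423.37744140625, 60.61717987060547), 10.769248962402344), array([423.3,  61.1,  41.4]))
2031 ((423.3527526855469, 60.35551452636719), 26.87428092956543)
table -0.35371854999493735
3086 [543.17771933 -74.67951118  50.00471131] [639.35018952 198.8498297   58.10602792]
```

View pics/w1.png

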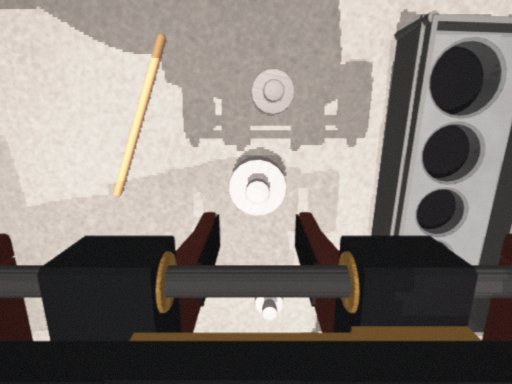

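The wrist picture shows w500 at (257,190), between the fingers, with w200 above it at (273,91) and the case wells on the right. The measured centre is (423.4, 60.5), so I descend and grip the knob.

Emit:
step_arm:
  plan:
    - [0, 0.012, 0.008, 0.7, 0, 0, 0]
    - [0, 0, 0, 0.7, 0, 0, 0]
    - [0, 0, 0, 0.4, 0, 0, 0]
    - [0, 0, 0, 0.2, 0, 0, 0]
    - [0, 0, 0, 0, 0, 0, 0]
    - [-1, 0, 0, 0, 0, 0, 0]
    - [-1, 0, 0, 0, 0, 0, 0]
    - [-1, 0, 0, 0, 0, 0, 0]
    - [-1, 0, 0, 0, 0, 0, 0]
    - [-1, 0, 0, 0, 0, 0, 0]

```text
t: 5.08
ee_pos: [423.6, 60.7, 30.2]
orientation: [-2.221, -2.222, 0.0]
ft_force: [-3.2, -0.8, 8.1]
width: 21.0
grasp_force: 30.0
```

```bash
python3 - <<'E'
from h import *
im=dict(np.load('top.npz'));s=cloud(im).reshape(-1,3)
# case rim and wells from top view
c=s[(s[:,2]>50)&(s[:,2]<62)&(abs(s[:,0]-594)<60)&(abs(s[:,1]-61)<150)]
print(cv2.minAreaRect(c[:,:2].astype(np.float32)))
E
```

```text
((593.43701171875, 61.30558776855469), (272.2111511230469, 103.20948791503906), 88.18318176269531)
```

Emit:
step_arm:
  plan:
    - [-1, 0, 0, -0.4, 0, 0, 0]
    - [-1, 0, 0, -0.8, 0, 0, 0]
    - [-1, 0, 0, -0.8, 0, 0, 0]
    - [-1, -0.45, 0.68, -0.4, 0, 0, 0]
    - [-1, -0.45, 0.68, -0.4, 0, 0, 0]
    - [-1, -0.45, 0.68, -0.4, 0, 0, 0]
    - [-1, -0.45, 0.68, 0, 0, 0, 0]
    - [-1, -0.4, 0.68, 0, 0, 0, 0]
    - [-1, 0, 0, 0, 0, 0, 0]
    - [-1, 0, 0, 0, 0, 0, 0]

```text
t: 6.32
ee_pos: [592.6, -49.1, 188.7]
orientation: [-2.22, -2.22, 0.002]
ft_force: [0.6, 1.0, -5.0]
width: 21.1
grasp_force: 30.0
```

```bash
cat >> h.py <<'E'
def case(im):
    """fit rim outline (98x268, outer) from rim-height points: long side lines and +y end"""
    s=cloud(im).reshape(-1,3)
    c=s[(s[:,2]>53.5)&(s[:,2]<59)&(abs(s[:,0]-594)<58)&(abs(s[:,1]-61)<145)]
    return c
E
python3 - <<'E'
from h import *
o=get_obs();print(o['ee_pos'],o['width'],o['grasp_force'],o['ft_force'])
im=grab('wrist','w2.png');np.savez('w2.npz',**{k:np.array(v) for k,v in im.items()})
c=case(im);print(len(c),c.min(0),c.max(0),np.median(c[:,2]))
for y0 in range(-60,200,20):
    q=c[(abs(c[:,1]-y0)<4)];
    if len(q):
        l=q[q[:,0]<594,0];r=q[q[:,0]>594,0]
        print(y0,[ (a.min().round(1),a.max().round(1),len(a)) if len(a) else None for a in (l,r)])
for x0 in range(555,640,15):
    q=c[(abs(c[:,0]-x0)<4)&(c[:,1]>150)];print(x0,(q[:,1].min(),q[:,1].max()) if len(q) else None)
E
```

```text
[592.55238497 -49.0530663  188.70880523] 21.05294103742738 29.999064803123474 [ 0.63447275  1.02289852 -4.9533171 ]
1920 [538.79499634 -76.87852798  53.50477662] [644.42209535 115.91670822  58.27355496] 55.675995822601095
-60 [(np.float64(541.3), np.float64(545.4), 31), (np.float64(635.2), np.float64(639.4), 32)]
-40 [(np.float64(542.3), np.float64(545.7), 31), (np.float64(635.8), np.float64(639.6), 35)]
-20 [(np.float64(543.0), np.float64(546.4), 32), (np.float64(636.2), np.float64(640.1), 34)]
0 [(np.float64(543.0), np.float64(547.0), 36), (np.float64(636.9), np.float64(641.0), 37)]
20 [(np.float64(543.5), np.float64(547.8), 40), (np.float64(637.5), np.float64(641.4), 36)]
40 [(np.float64(544.3), np.float64(548.3), 40), (np.float64(638.2), np.float64(642.3), 40)]
60 [(np.float64(545.3), np.float64(549.0), 37), (np.float64(638.6), np.float64(642.5), 41)]
80 [(np.float64(545.4), np.float64(549.5), 47), (np.float64(639.2), np.float64(643.4), 49)]
100 [(np.float64(546.0), np.float64(549.9), 50), (np.float64(639.8), np.float64(644.1), 47)]
555 None
570 None
585 None
600 None
615 None
630 None
```

View pics/w2.png

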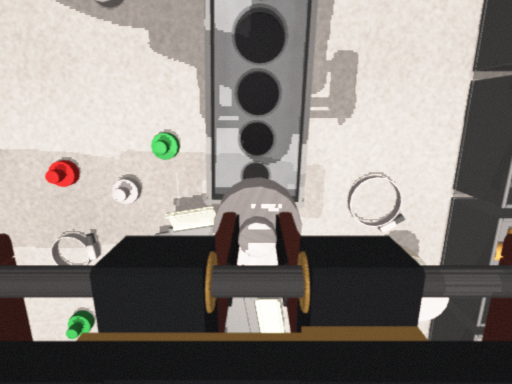

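The picture shows the case upright, with wells at (260,36), (258,93), (257,138), the -y end at row 197, and w500 held in the fingers at (258,215). Next I refine the case pose.

```bash
python3 - <<'E'
from h import *
im=dict(np.load('w2.npz'));P=cloud(im);px=im['pixels'];T=im['T']
c=case(im)
for x0 in range(545,645,12):
    q=c[(abs(c[:,0]-x0)<5)&(c[:,1]<-50)];print(x0,q[:,1].min().round(1) if len(q) else None,np.sort(q[:,1])[-1].round(1) if len(q) else None,len(q))
# wells: pixel ellipses of dark blobs, ray to z=31
g=cv2.cvtColor(px,cv2.COLOR_RGB2GRAY);m=(g<60).astype(np.uint8)
m[:, :205]=0;m[:,312:]=0;m[172:]=0
n,l,st,ce=cv2.connectedComponentsWithStats(m)
for i in range(1,n):
    if st[i,4]<300: continue
    cs,_=cv2.findContours((l==i).astype(np.uint8),0,1);k=max(cs,key=cv2.contourArea)[:,0,:].astype(float)
    r=np.c_[(k[:,0]-im['cx'])/im['fx'],(k[:,1]-im['cy'])/im['fy'],np.ones(len(k))]@T[:3,:3].T
    w=T[:3,3]+r*((30.5-T[2,3])/r[:,2])[:,None]
    (x,y),rad=cv2.minEnclosingCircle(w[:,:2].astype(np.float32));print(st[i],x,y,rad)
E
```

```text
545 -74.6 -50.9 113
557 -71.6 -68.0 10
569 None None 0
581 None None 0
593 None None 0
605 None None 0
617 None None 0
629 -74.4 -70.5 8
641 -76.9 -50.5 93
[ 235    8   50   55 2070] 594.2944946289062 92.47645568847656 24.6971492767334
[ 238   72   41   43 1387] 592.679931640625 38.26822280883789 21.214345932006836
[241 122  32  33 825] 591.428955078125 -7.8759050369262695 17.295486450195312
```

Emit:
step_arm:
  plan:
    - [-1, 0.8, 0.02, 0, 0, 0, 0]
    - [-1, 0.8, 0.02, 0, 0, 0, 0]
    - [-1, 0.8, 0.02, 0, 0, 0, 0]
    - [-1, 0.8, 0.02, 0, 0, 0, 0]
    - [-1, 0.8, 0, 0.6, 0, 0, 0]
    - [-1, 0.08, 0, 0.6, 0, 0, 0]
    - [-1, 0, 0, 0.5, 0, 0, 0]
    - [-1, 0, 0, 0, 0, 0, 0]
    - [-1, 0, 0, 0, 0, 0, 0]

```text
t: 7.5
ee_pos: [598.1, 154.9, 105.6]
orientation: [2.221, 2.221, 0.001]
ft_force: [0.5, 0.5, -5.0]
width: 21.4
grasp_force: 30.0
```

Emit:
step_arm:
  plan:
    - [-1, 0, -0.032, 0.3, 0, 0, 0]
    - [-1, 0, 0, 0.4, 0, 0, 0]
    - [-1, 0, 0, 0.3, 0, 0, 0]
    - [-1, 0, 0, 0.2, 0, 0, 0]
    - [-1, 0, 0, 0.1, 0, 0, 0]
    - [-1, 0, 0, 0, 0, 0, 0]

```text
t: 8.25
ee_pos: [596.6, 154.6, 39.7]
orientation: [2.222, 2.221, 0.0]
ft_force: [0.6, 0.3, -5.1]
width: 21.2
grasp_force: 30.0
```

Emit:
step_arm:
  plan:
    - [-1, 0, 0, 0.02, 0, 0, 0]
    - [-0.1, 0, 0, 0, 0, 0, 0]
    - [-0.1, 0, 0, 0, 0, 0, 0]
    - [-0.1, 0, 0, 0, 0, 0, 0]
    - [-0.1, 0, 0, -0.4, 0, 0, 0]
    - [-0.1, 0, 0, -0.8, 0, 0, 0]
    - [-0.1, -0.04, -0.64, -0.62, 0, 0, 0]
    - [-0.1, -0.04, -0.64, 0, 0, 0, 0]
    - [-0.1, -0.04, -0.64, 0, 0, 0, 0]
    - [-0.1, -0.04, -0.64, 0, 0, 0, 0]
    - [-0.1, -0.04, -0.64, 0, 0, 0, 0]
    - [-0.1, 0, 0, 0, 0, 0, 0]
    - [-0.1, 0, 0, 0, 0, 0, 0]

```text
t: 9.88
ee_pos: [438.1, 145.1, 130.8]
orientation: [2.22, 2.22, 0.004]
ft_force: [0.3, 0.1, 0.5]
width: 39.6
grasp_force: 0.0
```

```bash
python3 - <<'E'
from h import *
print(get_obs()['ee_pos'])
im=grab('wrist','w3.png');print(knob(im,437,144,34))
im=grab('top','t3.png');print(knob(im,596,155,51),knob(im,570,376,26),knob(im,430,-40,29,60))
E
```

```text
[438.12971323 145.09885343 130.75940356]
(297, ((436.8644714355469, 146.46949768066406), 8.817073822021484), array([436.8, 146.9,  33.2]))
(30, ((597.0691528320312, 153.57769775390625), 10.292363166809082), array([596.5, 153.1,  51.5])) (11, ((570.2498168945312, 374.7599182128906), 6.068818092346191), array([570.4, 374.7,  26.4])) (21, ((456.1931457519531, -45.5916633605957), 40.02008056640625), array([447.6, -59.2,  29.4]))
```

View pics/w3.png

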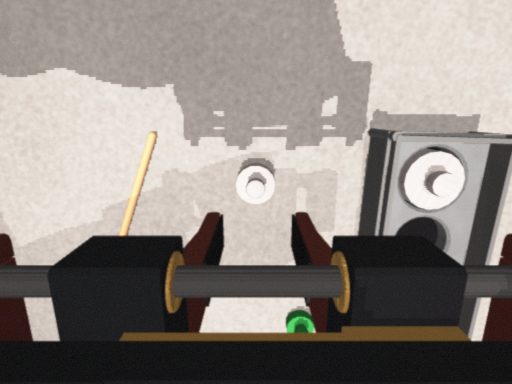

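w500 is seated, with the knob top at z ≈ 51 and pixel (435,180). w200 is at (256,186), centred at (436.9, 146.3), so I grip it.

Emit:
step_arm:
  plan:
    - [-0.1, 0.024, -0.025, 0.7, 0, 0, 0]
    - [-0.1, 0, 0, 0.8, 0, 0, 0]
    - [-0.1, 0, 0, 0.5, 0, 0, 0]
    - [-0.1, 0, 0, 0.18, 0, 0, 0]
    - [-0.1, 0, 0, 0, 0, 0, 0]
    - [-1, 0, 0, 0, 0, 0, 0]
    - [-1, 0, 0, 0, 0, 0, 0]
    - [-1, 0, 0, 0, 0, 0, 0]
    - [-1, 0, 0, 0, 0, 0, 0]

```text
t: 11.1
ee_pos: [435.9, 146.1, 21.4]
orientation: [2.221, 2.221, 0.003]
ft_force: [-0.7, 0.2, 7.0]
width: 17.2
grasp_force: 30.0
```

Emit:
step_arm:
  plan:
    - [-1, 0, 0, -0.5, 0, 0, 0]
    - [-1, 0, 0, -0.8, 0, 0, 0]
    - [-1, 0, 0, -0.8, 0, 0, 0]
    - [-1, -0.43, 0.628, 0, 0, 0, 0]
    - [-1, -0.43, 0.628, 0, 0, 0, 0]
    - [-1, -0.43, 0.628, 0, 0, 0, 0]
    - [-1, -0.43, 0.628, 0, 0, 0, 0]
    - [-1, -0.43, 0.628, 0, 0, 0, 0]
    - [-1, 0, 0, 0.3, 0, 0, 0]
    - [-1, 0, 0, 0.3, 0, 0, 0]
    - [-1, 0, 0, 0, 0, 0, 0]
    - [-1, 0, 0, 0, 0, 0, 0]

```text
t: 12.6
ee_pos: [591.5, 38.9, 95.6]
orientation: [-2.22, -2.222, 0.001]
ft_force: [-1.0, 0.5, -2.4]
width: 16.9
grasp_force: 30.0
```

Emit:
step_arm:
  plan:
    - [-1, -0.005, 0.025, 0.3, 0, 0, 0]
    - [-1, 0, 0, 0.4, 0, 0, 0]
    - [-1, 0, 0, 0.3, 0, 0, 0]
    - [-1, 0, 0, 0.13, 0, 0, 0]
    - [-1, 0, 0, 0, 0, 0, 0]
    - [-1, 0, 0, 0, 0, 0, 0]

```text
t: 13.35
ee_pos: [593.5, 38.1, 39.0]
orientation: [2.222, 2.221, 0.0]
ft_force: [-0.7, -0.4, -1.3]
width: 17.0
grasp_force: 30.0
```

Emit:
step_arm:
  plan:
    - [-1, 0, 0, 0.01, 0, 0, 0]
    - [-0.1, 0, 0, 0, 0, 0, 0]
    - [-0.1, 0, 0, 0, 0, 0, 0]
    - [-0.1, 0, 0, 0, 0, 0, 0]
    - [-0.1, 0, 0, -0.4, 0, 0, 0]
    - [-0.1, 0, 0, -0.8, 0, 0, 0]
    - [-0.1, -0.44, -0.626, -0.62, 0, 0, 0]
    - [-0.1, -0.44, -0.626, 0, 0, 0, 0]
    - [-0.1, -0.44, -0.626, 0, 0, 0, 0]
    - [-0.1, -0.44, -0.626, 0, 0, 0, 0]
    - [-0.1, -0.44, -0.626, 0, 0, 0, 0]
    - [-0.1, 0, 0, 0, 0, 0, 0]
    - [-0.1, 0, 0, 0, 0, 0, 0]

```text
t: 14.98
ee_pos: [438.1, -72.0, 130.8]
orientation: [2.221, 2.219, 0.002]
ft_force: [0.3, 0.2, 0.2]
width: 39.5
grasp_force: 0.0
```

```bash
python3 - <<'E'
from h import *
print(get_obs()['ee_pos'])
im=grab('wrist','w4.png');print(knob(im,437,-72,29))
im=grab('top','t4.png');print(knob(im,593,38.6,51),knob(im,596,155,51,15),knob(im,570,376,26))
E
```

```text
[438.14453698 -72.00601108 130.76845565]
(229, ((435.9559326171875, -71.09916687011719), 7.9607720375061035), array([435.8, -70.5,  28.2]))
(22, ((594.0939331054688, 37.656150817871094), 8.464920043945312), array([593.7,  38.2,  51.5])) (30, ((596.85009765625, 153.30743408203125), 10.336038589477539), array([597.1, 153.6,  51. ])) (11, ((570.142333984375, 374.6629333496094), 6.667474746704102), array([570.4, 375.1,  27. ]))
```

View pics/w4.png

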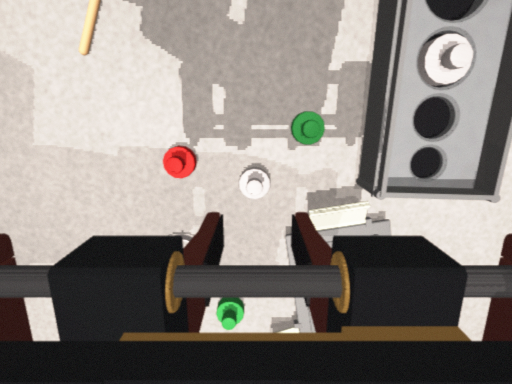

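w200 is seated at (448,57). w100 is the steel one at (255,184), between the red (180,162) and the green (308,128), so I grip it.

Emit:
step_arm:
  plan:
    - [-0.1, 0.02, -0.04, 0.7, 0, 0, 0]
    - [-0.1, 0, 0, 0.8, 0, 0, 0]
    - [-0.1, 0, 0, 0.6, 0, 0, 0]
    - [-0.1, 0, 0, 0.18, 0, 0, 0]
    - [-0.1, 0, 0, 0, 0, 0, 0]
    - [-1, 0, 0, 0, 0, 0, 0]
    - [-1, 0, 0, 0, 0, 0, 0]
    - [-1, 0, 0, 0, 0, 0, 0]
    - [-1, 0, 0, 0, 0, 0, 0]

```text
t: 16.2
ee_pos: [435.5, -71.0, 16.4]
orientation: [2.221, 2.22, 0.001]
ft_force: [-1.3, 0.7, 7.0]
width: 15.0
grasp_force: 30.0
```

Emit:
step_arm:
  plan:
    - [-1, 0, 0, -0.5, 0, 0, 0]
    - [-1, 0, 0, -0.8, 0, 0, 0]
    - [-1, 0, 0, -0.8, 0, 0, 0]
    - [-1, 0.25, 0.63, 0, 0, 0, 0]
    - [-1, 0.25, 0.63, 0, 0, 0, 0]
    - [-1, 0.25, 0.63, 0, 0, 0, 0]
    - [-1, 0.25, 0.63, 0, 0, 0, 0]
    - [-1, 0.25, 0.63, 0, 0, 0, 0]
    - [-1, 0, 0, 0.3, 0, 0, 0]
    - [-1, 0, 0, 0.3, 0, 0, 0]
    - [-1, 0, 0, 0, 0, 0, 0]
    - [-1, 0, 0, 0, 0, 0, 0]

```text
t: 17.7
ee_pos: [591.7, -8.7, 90.5]
orientation: [-2.222, -2.22, 0.001]
ft_force: [1.1, 1.2, -0.9]
width: 14.9
grasp_force: 30.0
```

Emit:
step_arm:
  plan:
    - [-1, 0, 0, 0.3, 0, 0, 0]
    - [-1, 0, 0, 0.4, 0, 0, 0]
    - [-1, 0, 0, 0.2, 0, 0, 0]
    - [-1, 0, 0, 0.13, 0, 0, 0]
    - [-1, 0, 0, 0, 0, 0, 0]
    - [-1, 0, 0, 0, 0, 0, 0]

```text
t: 18.45
ee_pos: [592.5, -8.4, 39.2]
orientation: [2.221, 2.221, 0.0]
ft_force: [-0.9, 0.5, -1.2]
width: 14.9
grasp_force: 30.0
```

Emit:
step_arm:
  plan:
    - [-1, 0, 0, 0.015, 0, 0, 0]
    - [-0.1, 0, 0, 0, 0, 0, 0]
    - [-0.1, 0, 0, 0, 0, 0, 0]
    - [-0.1, 0, 0, 0, 0, 0, 0]
    - [-0.1, 0, 0, -0.4, 0, 0, 0]
    - [-0.1, 0, 0, -0.8, 0, 0, 0]
    - [-0.1, 0.85, -0.05, -0.6, 0, 0, 0]
    - [-0.1, 0.85, -0.05, 0, 0, 0, 0]
    - [-0.1, 0.85, -0.05, 0, 0, 0, 0]
    - [-0.1, 0.85, -0.05, 0, 0, 0, 0]
    - [-0.1, 0.85, -0.05, 0, 0, 0, 0]
    - [-0.1, 0.85, -0.05, 0, 0, 0, 0]
    - [-0.1, 0.85, -0.05, 0, 0, 0, 0]
    - [-0.1, 0.85, -0.05, 0, 0, 0, 0]
    - [-0.1, 0.85, -0.05, 0, 0, 0, 0]
    - [-0.1, 0, 0, 0, 0, 0, 0]
    - [-0.1, 0, 0, 0, 0, 0, 0]

```text
t: 20.58
ee_pos: [569.8, 373.6, 129.2]
orientation: [2.221, 2.222, 0.0]
ft_force: [0.5, 0.5, -0.0]
width: 39.2
grasp_force: 0.0
```

```bash
python3 - <<'E'
from h import *
print(get_obs()['ee_pos'])
im=grab('wrist','w5.png');print(knob(im,570,375,26))
im=grab('top','t5.png');print(knob(im,593,38.6,51,20),knob(im,596,155,51,15),knob(im,592,-8.4,51,20),knob(im,570,376,26,80))
E
```

```text
[569.75326242 373.62692727 129.18054866]
(151, ((571.0000610351562, 376.07867431640625), 6.396455764770508), array([571. , 376.3,  25.2]))
(22, ((593.3928833007812, 38.12045669555664), 8.61653995513916), array([593.8,  38.3,  51.1])) (30, ((596.853271484375, 153.35926818847656), 9.928205490112305), array([596.9, 153.4,  51.7])) (17, ((592.7664794921875, -8.686044692993164), 7.710845470428467), array([592.3,  -8.6,  51.9])) (15, ((552.6800537109375, 403.24981689453125), 38.307334899902344), array([562.1, 386.8,  26.3]))
```

View pics/w5.png

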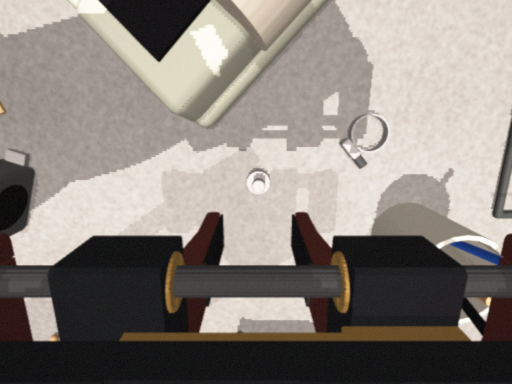

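w50 is at (258,183), centred at (571, 376), and the other three are seated. I grip it.

Emit:
step_arm:
  plan:
    - [-0.3, 0.048, 0.025, 0.7, 0, 0, 0]
    - [-0.3, 0, 0, 0.8, 0, 0, 0]
    - [-0.3, 0, 0, 0.6, 0, 0, 0]
    - [-0.3, 0, 0, 0.22, 0, 0, 0]
    - [-0.3, 0, 0, 0, 0, 0, 0]
    - [-1, 0, 0, 0, 0, 0, 0]
    - [-1, 0, 0, 0, 0, 0, 0]
    - [-1, 0, 0, 0, 0, 0, 0]
    - [-1, 0, 0, 0, 0, 0, 0]

```text
t: 21.8
ee_pos: [571.9, 377.0, 13.8]
orientation: [2.221, 2.221, 0.003]
ft_force: [0.1, -0.9, 6.6]
width: 11.9
grasp_force: 30.0
```

Emit:
step_arm:
  plan:
    - [-1, 0, 0, -0.5, 0, 0, 0]
    - [-1, 0, 0, -0.8, 0, 0, 0]
    - [-1, 0, 0, -0.8, 0, 0, 0]
    - [-1, -0.848, 0.036, 0, 0, 0, 0]
    - [-1, -0.848, 0.036, 0, 0, 0, 0]
    - [-1, -0.848, 0.036, 0, 0, 0, 0]
    - [-1, -0.848, 0.036, 0, 0, 0, 0]
    - [-1, -0.848, 0.036, 0, 0, 0, 0]
    - [-1, -0.848, 0.036, 0, 0, 0, 0]
    - [-1, -0.848, 0.036, 0, 0, 0, 0]
    - [-1, -0.848, 0.036, 0, 0, 0, 0]
    - [-1, -0.848, 0.036, 0, 0, 0, 0]
    - [-1, -0.848, 0.036, 0, 0, 0, 0]
    - [-1, 0, 0, 0.3, 0, 0, 0]
    - [-1, 0, 0, 0.3, 0, 0, 0]
    - [-1, 0, 0, 0, 0, 0, 0]
    - [-1, 0, 0, 0, 0, 0, 0]

```text
t: 23.92
ee_pos: [589.0, -46.4, 87.2]
orientation: [-2.22, -2.223, 0.0]
ft_force: [1.1, 1.0, -0.7]
width: 12.2
grasp_force: 30.0
```

Emit:
step_arm:
  plan:
    - [-1, -0.018, 0.02, 0.3, 0, 0, 0]
    - [-1, 0, 0, 0.3, 0, 0, 0]
    - [-1, 0, 0, 0.2, 0, 0, 0]
    - [-1, 0, 0, 0.16, 0, 0, 0]
    - [-1, 0, 0, 0, 0, 0, 0]
    - [-1, 0, 0, 0, 0, 0, 0]

```text
t: 24.68
ee_pos: [590.2, -48.4, 39.4]
orientation: [2.221, 2.221, 0.0]
ft_force: [0.8, -0.4, -0.4]
width: 12.0
grasp_force: 30.0
```

Emit:
step_arm:
  plan:
    - [-1, 0, 0, 0.01, 0, 0, 0]
    - [-0.3, 0, 0, 0, 0, 0, 0]
    - [-0.3, 0, 0, 0, 0, 0, 0]
    - [-0.3, 0, 0, 0, 0, 0, 0]
    - [-0.3, 0, 0, -0.4, 0, 0, 0]
    - [-0.3, 0, 0, -0.8, 0, 0, 0]
    - [-0.1, -0.8, -0.14, -0.5, 0, 0, 0]
    - [-0.1, -0.8, -0.14, -0.5, 0, 0, 0]
    - [-0.1, -0.8, -0.14, -0.5, 0, 0, 0]
    - [-0.1, -0.8, -0.14, -0.5, 0, 0, 0]
    - [-0.1, -0.8, -0.14, 0, 0, 0, 0]
    - [-0.1, -0.8, -0.14, 0, 0, 0, 0]
    - [-0.1, -0.8, -0.14, 0, 0, 0, 0]
    - [-0.1, 0, 0, 0, 0, 0, 0]
    - [-0.1, 0, 0, 0, 0, 0, 0]

```text
t: 26.55
ee_pos: [541.0, -328.0, 199.7]
orientation: [2.222, 2.221, 0.001]
ft_force: [-0.1, -0.3, -0.3]
width: 39.2
grasp_force: 0.0
```

```bash
cat >> h.py <<'E'
def handle(im,zt=39,x=541,y=-251):
    s=cloud(im).reshape(-1,3)
    c=s[(abs(s[:,2]-zt)<4)&(np.hypot(s[:,0]-x,s[:,1]-y)<75)]
    return len(c),cv2.minAreaRect(c[:,:2].astype(np.float32)),c[:,2].mean()
E
python3 - <<'E'
from h import *
print(get_obs()['ee_pos'])
im=grab('wrist','w6.png');np.savez('w6.npz',**{k:np.array(v) for k,v in im.items()});print(handle(im))
s=cloud(im).reshape(-1,3)
c=s[(abs(s[:,2]-15)<3)&(np.hypot(s[:,0]-541,s[:,1]+251)<170)];print(cv2.minAreaRect(c[:,:2].astype(np.float32)))
print(knob(im,590,-48,51,20))
im=grab('top','t6.png');print(knob(im,593,38.6,51,20),knob(im,596,155,51,15),knob(im,592,-8.4,51,20),knob(im,590.5,-48,51,17))
E
```

```text
[ 540.99603664 -327.99743895  199.6818763 ]
(1467, ((540.7623901367188, -252.02976989746094), (15.992843627929688, 99.89519500732422), 9.255715370178223), np.float64(38.32789715236307))
((543.052001953125, -269.07366943359375), (193.25302124023438, 283.3565368652344), 34.025474548339844)
None
(22, ((594.1818237304688, 37.485374450683594), 8.70979118347168), array([593.7,  38.2,  51.5])) (31, ((596.9556884765625, 153.4495391845703), 10.001696586608887), array([596.6, 153.4,  51.9])) (14, ((593.5130615234375, -8.717209815979004), 7.521606922149658), array([592.5,  -9.2,  51.8])) (10, ((590.9755859375, -49.65648651123047), 5.84871244430542), array([590.4, -50. ,  51.8]))
```

View pics/w6.png

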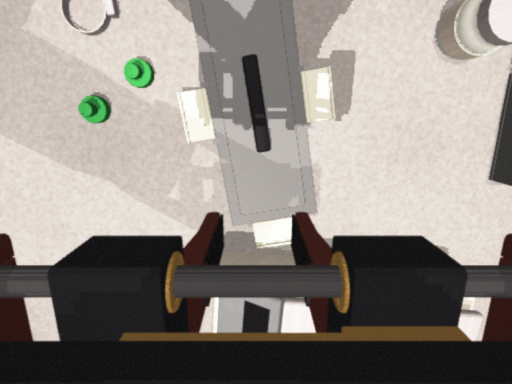

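The lid is seen with its handle from (250,57) to (263,150), and the clips up at (195,115), (318,95) and (272,232). All four weights are seated. I move over the handle, turn 0.16 rad and grip.

Emit:
step_arm:
  plan:
    - [0, 0.76, 0, 0.6, 0, 0, 0]
    - [0, 0.76, 0, 0.6, 0, 0, 0]
    - [0, 0, 0, 0.6, 0, 0, -1]
    - [0, 0, 0, 0.4, 0, 0, -0.346]
    - [0, 0, 0, 0, 0, 0, 0]
    - [0, 0, 0, 0, 0, 0, 0]

```text
t: 27.4
ee_pos: [541.7, -252.1, 89.8]
orientation: [2.035, 2.393, 0.0]
ft_force: [-0.2, 0.2, 0.4]
width: 43.8
grasp_force: 0.0
```

Emit:
step_arm:
  plan:
    - [0, 0, -0.02, 0.6, 0, 0, 0]
    - [0, 0, 0, 0.6, 0, 0, 0]
    - [0, 0, 0, 0.2, 0, 0, 0]
    - [0, 0, 0, 0, 0, 0, 0]
    - [-1, 0, 0, 0, 0, 0, 0]
    - [-1, 0, 0, 0, 0, 0, 0]
    - [-1, 0, 0, 0, 0, 0, 0]
    - [-1, 0, 0, 0, 0, 0, 0]
    - [-1, 0, 0, 0, 0, 0, 0]

```text
t: 28.52
ee_pos: [540.4, -252.7, 19.5]
orientation: [2.035, 2.393, 0.0]
ft_force: [-0.7, -0.9, 5.3]
width: 15.3
grasp_force: 30.0
```

Emit:
step_arm:
  plan:
    - [-1, 0, 0, -0.4, 0, 0, 0]
    - [-1, 0, 0, -0.7, 0, 0, 0]
    - [-1, 0, 0, -0.7, 0, 0, 0]
    - [-1, 0, 0, -0.6, 0, 0, 0.59]
    - [-1, 0, 0, 0, 0, 0, 1]
    - [-1, 0.787, 0.11, 0, 0, 0, 0]
    - [-1, 0.787, 0.11, 0, 0, 0, 0]
    - [-1, 0.787, 0.11, 0, 0, 0, 0]
    - [-1, 0.787, 0.11, 0, 0, 0, 0]
    - [-1, 0.787, 0.11, 0, 0, 0, 0]
    - [-1, 0.787, 0.11, 0, 0, 0, 0]
    - [-1, 0.787, 0.11, 0, 0, 0, 0]
    - [-1, 0.787, 0.11, 0, 0, 0, 0]
    - [-1, 0, 0, 0, 0, 0, 0]
    - [-1, 0, 0, 0, 0, 0, 0]

```text
t: 30.4
ee_pos: [592.8, 60.6, 139.2]
orientation: [-2.253, -2.189, 0.001]
ft_force: [0.2, -0.2, -3.9]
width: 15.9
grasp_force: 30.0
```

```bash
python3 - <<'E'
from h import *
o=get_obs();print(o['ee_pos'],o['orientation'],o['width'])
im=grab('wrist','w7.png');np.savez('w7.npz',**{k:np.array(v) for k,v in im.items()})
im=grab('top','t7.png')
s=cloud(im).reshape(-1,3);c=s[(s[:,2]>125)&(s[:,2]<137)&(np.hypot(s[:,0]-594,s[:,1]-60)<160)];print(len(c),cv2.minAreaRect(c[:,:2].astype(np.float32)),c[:,2].mean())
E
```

```text
[592.79914419  60.59282012 139.16146338] [-2.25295720e+00 -2.18921265e+00  1.03974160e-03] 15.871155001190937
748 ((592.8136596679688, 56.84486389160156), (308.1208801269531, 105.99559020996094), 89.30865478515625) 134.96045392369618
```

View pics/w7.png

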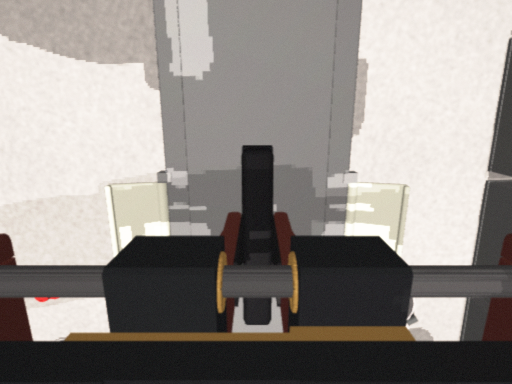

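The lid hangs straight in the fingers, with the handle end at (257,147) and the long edges at columns 160 to 355. Next I measure its offset and tilt.

```bash
python3 - <<'E'
from h import *
im=dict(np.load('w7.npz'));P=cloud(im);s=P.reshape(-1,3)
h=s[(abs(s[:,2]-158)<5)&(abs(s[:,0]-593)<15)&(s[:,1]>60)];print('handle end y',np.percentile(h[:,1],99),h[:,0].min(),h[:,0].max(),h[:,2].mean())
p=P[60:130,185:330].reshape(-1,3);A=np.c_[p[:,:2]-[593,60],np.ones(len(p))];print('plane',np.linalg.lstsq(A,p[:,2],rcond=None)[0])
e=s[(abs(s[:,2]-134)<6)&(abs(s[:,0]-593)<56)]
for y in range(80,200,15):
    q=e[abs(e[:,1]-y)<3];print(y,len(q),q[:,0].min().round(1),q[:,0].max().round(1)) if len(q) else 0
print(e[:,1].max())
E
```

```text
handle end y 110.54425025696607 578.1508641380068 607.9568120896705 157.94855350724424
plane [-1.97228439e-03 -6.03324473e-02  1.41147191e+02]
80 1573 537.0 649.0
95 1661 537.0 648.9
110 1835 541.4 646.7
125 2160 542.0 647.8
140 2320 542.1 647.9
155 2493 542.7 648.3
170 2681 543.1 648.9
185 287 543.6 606.5
184.51018955972827
```

```bash
python3 - <<'E'
from h import *
im=dict(np.load('w7.npz'));P=cloud(im);p=P[20:140,190:325].reshape(-1,3)
for y in range(90,200,15):
    q=p[abs(p[:,1]-y)<4];print(y,len(q),np.median(q[:,2]).round(1) if len(q) else 0)
im=grab('top');s=cloud(im).reshape(-1,3)
for y in range(-80,205,20):
    q=s[(abs(s[:,1]-y)<8)&(abs(abs(s[:,0]-593)-35)<12)&(s[:,2]>110)&(s[:,2]<160)];print('t',y,len(q),np.median(q[:,2]).round(1) if len(q) else 0)
E
```

```text
90 0 0
105 0 0
120 2000 135.8
135 2112 135.8
150 2209 135.8
165 2310 135.9
180 0 0
195 0 0
t -80 40 135.9
t -60 70 135.8
t -40 70 136.4
t -20 74 136.6
t 0 69 136.3
t 20 0 0
t 40 0 0
t 60 0 0
t 80 0 0
t 100 2 138.6
t 120 15 137.4
t 140 15 136.3
t 160 3 138.0
t 180 0 0
t 200 2 142.9
```

Emit:
step_arm:
  plan:
    - [-1, 0, 0.016, 0.5, 0, 0, 0]
    - [-1, 0, 0, 0.5, 0, 0, 0]
    - [-1, 0, 0, 0.2, 0, 0, 0]
    - [-1, 0, 0, 0.1, 0, 0, 0]
    - [-1, 0, 0, 0.1, 0, 0, 0]
    - [-1, 0, 0, 0.07, 0, 0, 0]
    - [-1, 0, 0, 0, 0, 0, 0]

```text
t: 31.42
ee_pos: [594.4, 60.9, 65.7]
orientation: [2.253, 2.188, 0.001]
ft_force: [-0.3, -0.3, -4.5]
width: 15.5
grasp_force: 30.0
```

Emit:
step_arm:
  plan:
    - [-1, 0, 0, 0.03, 0, 0, 0]
    - [-1, 0, 0, 0, 0, 0, 0]
    - [-0.3, 0, 0, 0, 0, 0, 0]
    - [-0.3, 0, 0, 0, 0, 0, 0]
    - [-0.3, 0, 0, 0, 0, 0, 0]
    - [-0.3, 0, 0, -0.5, 0, 0, 0]
    - [-0.3, 0, 0, -0.8, 0, 0, 0]
    - [-0.3, -1, 0, -0.8, 0, 0, 0]
    - [-0.3, -1, 0, 0, 0, 0, 0]
    - [-0.3, -0.8, 0, 0, 0, 0, 0]
    - [-1, 0, 0, 0, 0, 0, 0]
    - [-1, 0, 0, 0, 0, 0, 0]

```text
t: 32.92
ee_pos: [589.9, -77.6, 167.8]
orientation: [-2.254, -2.188, -0.0]
ft_force: [0.4, 0.6, -0.6]
width: 13.9
grasp_force: 0.0
```

```bash
python3 - <<'E'
from h import *
o=get_obs();print(o['ee_pos'],o['width'])
im=grab('wrist','w8.png');np.savez('w8.npz',**{k:np.array(v) for k,v in im.items()})
print(handle(im,85,594,60.6))
P=cloud(im);s=P.reshape(-1,3)
c=s[(abs(s[:,2]-61)<5)&(abs(s[:,0]-594)<35)&(abs(s[:,1]-60)<130)&(abs(s[:,0]-594)>14)]
A=np.c_[c[:,:2]-[594,60],np.ones(len(c))];print('plane',len(c),np.linalg.lstsq(A,c[:,2],rcond=None)[0])
E
```

```text
[589.94163827 -77.61643134 167.7786858 ] 13.947409063526417
(1766, ((593.8927612304688, 41.264408111572266), (59.86518859863281, 15.79556655883789), 88.47264099121094), np.float64(84.40950690306455))
plane 8774 [7.93483519e-04 3.55721526e-03 6.23735278e+01]
```

View pics/w8.png

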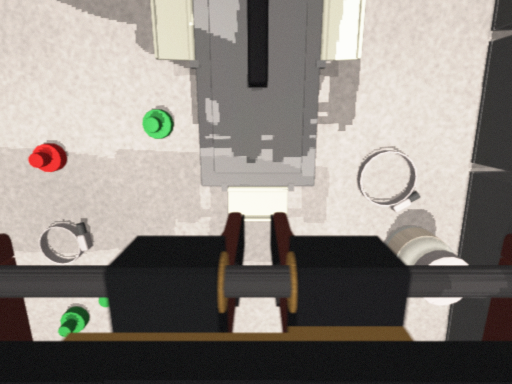

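The lid is level (slopes below 0.004), with the plate at z ≈ 62 and the handle centred. Clip b is up at (257,203), just in front of the shut fingers. I press clip b down with the shut fingertips.

Emit:
step_arm:
  plan:
    - [-1, -0.534, -0.006, 0, 0, 0, 0]
    - [-1, 0, 0, 0.8, 0, 0, 0]
    - [-1, 0, 0, 0.8, 0, 0, 0]
    - [-1, 0, 0, 0.2, 0, 0, 0]
    - [-1, 0, 0, 0.2, 0, 0, 0]
    - [-1, 0, 0, 0.2, 0, 0, 0]
    - [-1, 0, 0, 0.2, 0, 0, 0]
    - [-1, 0, 0, 0.2, 0, 0, 0]
    - [-1, 0, 0, 0, 0, 0, 0]

```text
t: 34.1
ee_pos: [588.5, -104.6, 37.2]
orientation: [-2.253, -2.188, 0.001]
ft_force: [0.5, -0.5, 1.1]
width: 0.4
grasp_force: 0.0
```

Emit:
step_arm:
  plan:
    - [-1, 0.04, 0, 0.08, 0, 0, 0]
    - [-1, 0.06, 0, 0.08, 0, 0, 0]
    - [-1, 0.06, 0, 0, 0, 0, 0]
    - [-1, 0, 0, 0, 0, 0, 0]

```text
t: 34.6
ee_pos: [589.5, -95.7, 31.3]
orientation: [-2.254, -2.188, -0.002]
ft_force: [-2.7, 4.7, 12.5]
width: 0.3
grasp_force: 6.9
```

Emit:
step_arm:
  plan:
    - [-1, 0, 0, -0.13, 0, 0, 0]
    - [-1, 0.03, 0, 0, 0, 0, 0]
    - [-1, 0.03, 0, 0, 0, 0, 0]
    - [-1, 0.03, 0, 0, 0, 0, 0]
    - [-1, 0, 0, 0, 0, 0, 0]

```text
t: 35.22
ee_pos: [589.6, -92.9, 36.5]
orientation: [2.253, 2.188, -0.001]
ft_force: [-0.5, -4.5, 1.7]
width: 0.5
grasp_force: 2.7
```

Emit:
step_arm:
  plan:
    - [-1, 0.03, 0, 0, 0, 0, 0]
    - [-1, 0.03, 0, 0, 0, 0, 0]
    - [-1, 0, 0, 0, 0, 0, 0]

```text
t: 35.6
ee_pos: [589.6, -92.7, 36.6]
orientation: [2.25, 2.187, -0.004]
ft_force: [-2.5, -21.2, 2.1]
width: 0.4
grasp_force: 10.3
```

Emit:
step_arm:
  plan:
    - [-1, -0.3, 0, 0, 0, 0, 0]
    - [-1, 0, 0, -0.8, 0, 0, 0]
    - [-1, 0, 0, -0.8, 0, 0, 0]
    - [-1, -1, 0, -0.8, 0, 0, 0]
    - [-1, 0, 0, 0, 0, 0, 0]
    - [-1, 0, 0, 0, 0, 0, 0]

```text
t: 36.35
ee_pos: [586.7, -152.6, 154.7]
orientation: [-2.254, -2.187, 0.001]
ft_force: [-0.5, -0.2, 0.0]
width: 0.4
grasp_force: 0.0
```

```bash
cat >> h.py <<'E'
def clip(im,side):
    """profile of a clip: out (from hinge) vs z, in the case frame"""
    s=cloud(im).reshape(-1,3)-[593.7,60.6,0]
    ca,sa=np.cos(.0295),np.sin(.0295)
    X=s[:,0]*ca-s[:,1]*sa; Y=s[:,0]*sa+s[:,1]*ca
    out,al={'b':(-Y-141,X),'d':(Y-141,X),'a':(-X-56,Y),'c':(X-56,Y)}[side]
    m=(abs(al)<26)&(out>-8)&(out<38)&(s[:,2]>8)&(s[:,2]<95)
    z=s[m,2];o=out[m]
    for k in range(-8,38,2):
        q=z[(o>=k)&(o<k+2)]
        if len(q)>3: print(side,k,len(q),np.percentile(q,[5,50,95]).round(1))
E
python3 - <<'E'
from h import *
print(get_obs()['ee_pos'])
im=grab('wrist','w9.png');clip(im,'b')
E
```

```text
[ 586.74282025 -152.55547296  154.6600536 ]
b -8 129 [59.6 60.6 62. ]
b -6 188 [58.8 60.  61.4]
b -4 125 [59.4 60.6 61.7]
b -2 185 [59.5 60.7 62. ]
b 0 179 [30.  58.6 60.6]
b 2 110 [29.5 30.6 31.9]
```

View pics/w9.png

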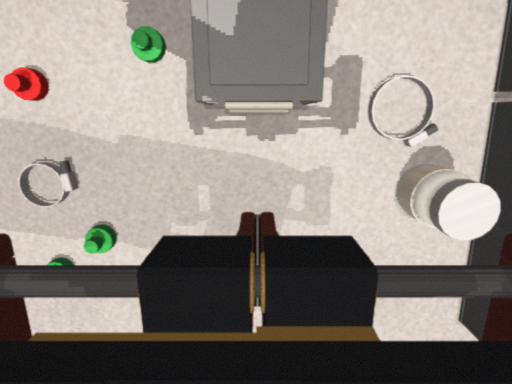

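Clip b now lies flat: it is a thin white strip at (258,106), with its thumb edge 2 to 4 mm out at z 30. Next is clip a on the -x side.

Emit:
step_arm:
  plan:
    - [-1, 0.854, -0.334, 0, 0, 0, 0]
    - [-1, 0.854, -0.334, 0, 0, 0, 0]
    - [-1, 0.854, -0.334, 0, 0, 0, 0]
    - [-1, 0.854, -0.334, 0, 0, 0, 0]
    - [-1, 0.854, -0.334, 0, 0, 0, 0]
    - [-1, 0, 0, 0.8, 0, 0, 0]
    - [-1, 0, 0, 0.6, 0, 0, 0]
    - [-1, 0, 0, 0.2, 0, 0, 0]
    - [-1, 0, 0, 0.2, 0, 0, 0]
    - [-1, 0, 0, 0.2, 0, 0, 0]
    - [-1, 0, 0, 0.2, 0, 0, 0]
    - [-1, 0, 0, 0.16, 0, 0, 0]
    - [-1, 0, 0, 0, 0, 0, 0]

```text
t: 38.02
ee_pos: [513.4, 62.9, 38.1]
orientation: [2.251, 2.186, 0.007]
ft_force: [3.5, -0.7, 2.4]
width: 0.6
grasp_force: 1.9
```

Emit:
step_arm:
  plan:
    - [-1, 0, 0.06, 0, 0, 0, 0]
    - [-1, 0, 0.06, 0, 0, 0, 0]
    - [-1, 0, 0.06, 0, 0, 0, 0]
    - [-1, 0, 0.04, 0, 0, 0, 0]
    - [-1, 0, 0, 0, 0, 0, 0]

```text
t: 38.65
ee_pos: [521.0, 62.5, 37.3]
orientation: [-2.253, -2.188, 0.001]
ft_force: [-1.4, 1.0, -1.0]
width: 0.4
grasp_force: 0.7
```

Emit:
step_arm:
  plan:
    - [-1, 0, 0.04, 0, 0, 0, 0]
    - [-1, 0, 0.04, 0, 0, 0, 0]
    - [-1, 0, 0, 0, 0, 0, 0]

```text
t: 39.02
ee_pos: [525.5, 62.5, 37.5]
orientation: [2.254, 2.188, 0.0]
ft_force: [-1.5, 0.3, -0.9]
width: 0.2
grasp_force: 0.8
```

Emit:
step_arm:
  plan:
    - [-1, 0, 0.04, 0, 0, 0, 0]
    - [-1, 0, 0.04, 0, 0, 0, 0]
    - [-1, 0, 0, 0, 0, 0, 0]

```text
t: 39.4
ee_pos: [528.4, 62.4, 37.3]
orientation: [-2.253, -2.188, 0.002]
ft_force: [-4.8, 1.6, 0.4]
width: 0.7
grasp_force: 2.5
```

Emit:
step_arm:
  plan:
    - [-1, 0, 0.04, 0, 0, 0, 0]
    - [-1, 0, 0.02, 0, 0, 0, 0]
    - [-1, 0, 0, 0, 0, 0, 0]

```text
t: 39.78
ee_pos: [528.4, 62.3, 37.3]
orientation: [-2.25, -2.185, 0.009]
ft_force: [-13.9, 2.5, 10.7]
width: 0.6
grasp_force: 7.0
```

Emit:
step_arm:
  plan:
    - [-1, 0, -0.4, 0, 0, 0, 0]
    - [-1, 0, 0, -0.7, 0, 0, 0]
    - [-1, 0, 0, -0.7, 0, 0, 0]
    - [-1, 0, 0, -0.7, 0, 0, 0]
    - [-1, 0, 0.814, 0, 0, 0, 0]
    - [-1, 0, 0.814, 0, 0, 0, 0]
    - [-1, 0, 0.814, 0, 0, 0, 0]
    - [-1, 0, 0.814, 0, 0, 0, 0]
    - [-1, 0, 0, 0, 0, 0, 0]
    - [-1, 0, 0, 0, 0, 0, 0]

```text
t: 41.02
ee_pos: [674.6, 58.1, 142.3]
orientation: [-2.254, -2.188, 0.0]
ft_force: [-0.1, -0.2, -0.0]
width: 0.6
grasp_force: 0.0
```

```bash
python3 - <<'E'
from h import *
print(get_obs()['ee_pos'])
im=grab('side','s10.png');clip(im,'a');clip(grab('top'),'a')
E
```

```text
[674.60043438  58.10907145 142.31009811]
a -8 12 [40.6 58.4 61.1]
a -6 14 [57.7 59.2 60.6]
a -4 12 [46.9 59.6 61.5]
a -2 81 [29.5 43.5 59.3]
a 0 22 [26.6 31.1 60.3]
a 2 10 [26.3 29.8 31.4]
```

Clip a hangs vertically, flush with the side. Next is clip c.

Emit:
step_arm:
  plan:
    - [-1, 0, 0, 0.7, 0, 0, 0]
    - [-1, 0, 0, 0.4, 0, 0, 0]
    - [-1, 0, 0, 0.2, 0, 0, 0]
    - [-1, 0, 0, 0.2, 0, 0, 0]
    - [-1, 0, 0, 0.2, 0, 0, 0]
    - [-1, 0, 0, 0.2, 0, 0, 0]
    - [-1, 0, 0, 0.2, 0, 0, 0]
    - [-1, 0, 0, 0, 0, 0, 0]
    - [-1, 0, -0.06, 0, 0, 0, 0]
    - [-1, 0, -0.06, 0, 0, 0, 0]
    - [-1, 0, -0.06, 0, 0, 0, 0]
    - [-1, 0, -0.06, 0, 0, 0, 0]
    - [-1, 0, -0.04, 0, 0, 0, 0]
    - [-1, 0, -0.04, 0, 0, 0, 0]
    - [-1, 0, 0, 0, 0, 0, 0]

```text
t: 43.0
ee_pos: [658.9, 58.6, 37.5]
orientation: [-2.254, -2.188, 0.0]
ft_force: [1.9, -0.2, -0.0]
width: 0.3
grasp_force: 0.9
```

Emit:
step_arm:
  plan:
    - [-1, 0, -0.04, 0, 0, 0, 0]
    - [-1, 0, -0.03, 0, 0, 0, 0]
    - [-1, 0, 0, 0, 0, 0, 0]

```text
t: 43.38
ee_pos: [658.8, 58.6, 38.6]
orientation: [2.25, 2.185, 0.008]
ft_force: [10.4, -1.8, -3.9]
width: 0.2
grasp_force: 4.9
```

Emit:
step_arm:
  plan:
    - [-1, 0, 0.4, 0, 0, 0, 0]
    - [-1, 0, 0, -0.7, 0, 0, 0]
    - [-1, 0, 0, -0.7, 0, 0, 0]
    - [-1, 0, 0, -0.7, 0, 0, 0]
    - [-1, 0.825, -0.427, 0, 0, 0, 0]
    - [-1, 0.825, -0.427, 0, 0, 0, 0]
    - [-1, 0.825, -0.427, 0, 0, 0, 0]
    - [-1, 0.825, -0.427, 0, 0, 0, 0]
    - [-1, 0, 0, 0, 0, 0, 0]
    - [-1, 0, 0, 0, 0, 0, 0]

```text
t: 44.62
ee_pos: [594.8, 225.2, 142.5]
orientation: [-2.253, -2.189, 0.001]
ft_force: [0.3, 0.3, 0.6]
width: 0.8
grasp_force: 0.0
```

```bash
python3 - <<'E'
from h import *
clip(grab('wrist'),'d');print(get_obs()['ee_pos'])
E
```

```text
d -8 49 [59.2 60.7 62. ]
d -6 52 [59.5 60.7 61.7]
d -4 56 [59.2 60.7 61.7]
d -2 51 [58.8 60.  61.3]
d 0 53 [59.4 60.7 61.5]
d 2 51 [59.9 60.8 61.9]
d 4 47 [60.9 62.1 62.8]
d 6 45 [62.3 63.2 64.3]
d 8 65 [63.6 64.6 65.6]
d 10 113 [64.8 66.1 67.2]
d 12 106 [66.6 67.5 68.1]
d 14 95 [67.8 68.7 69.7]
d 16 118 [69.  70.  71.3]
d 18 61 [70.2 71.  72.1]
d 20 67 [76.9 77.8 78.7]
d 22 177 [77.2 78.4 79.4]
d 24 220 [74.1 75.9 78.5]
d 26 56 [74.1 74.6 75.6]
[595.10262245 224.75535349 142.47309556]
```

Emit:
step_arm:
  plan:
    - [-1, 0, 0.06, 0.7, 0, 0, 0]
    - [-1, 0, 0, 0.4, 0, 0, 0]
    - [-1, 0, 0, 0.2, 0, 0, 0]
    - [-1, 0, 0, 0.2, 0, 0, 0]
    - [-1, 0, 0, 0.2, 0, 0, 0]
    - [-1, 0, 0, 0.2, 0, 0, 0]
    - [-1, 0, 0, 0.2, 0, 0, 0]
    - [-1, 0, 0, 0, 0, 0, 0]
    - [-1, -0.06, 0, 0, 0, 0, 0]
    - [-1, -0.06, 0, 0, 0, 0, 0]
    - [-1, -0.06, 0, 0, 0, 0, 0]
    - [-1, -0.06, 0, 0, 0, 0, 0]
    - [-1, 0, 0, 0, 0, 0, 0]

```text
t: 46.3
ee_pos: [597.7, 213.0, 37.6]
orientation: [2.254, 2.188, -0.0]
ft_force: [-0.3, 1.3, -0.7]
width: 0.7
grasp_force: 0.1
```

Emit:
step_arm:
  plan:
    - [-1, -0.04, 0, 0, 0, 0, 0]
    - [-1, -0.04, 0, 0, 0, 0, 0]
    - [-1, 0, 0, 0, 0, 0, 0]

```text
t: 46.68
ee_pos: [597.7, 211.4, 37.6]
orientation: [-2.253, -2.187, -0.004]
ft_force: [-0.2, 11.2, -3.4]
width: 0.2
grasp_force: 5.6
```

Emit:
step_arm:
  plan:
    - [-1, 0.4, 0, 0, 0, 0, 0]
    - [-1, 0, 0, -0.8, 0, 0, 0]
    - [-1, 0, 0, -0.8, 0, 0, 0]
    - [-1, 0, 0, -0.8, 0, 0, 0]
    - [-1, -1, 0, -0.6, 0, 0, 0]
    - [-1, -1, 0, -0.6, 0, 0, 0]
    - [-1, -1, 0, -0.6, 0, 0, 0]
    - [-1, -1, 0, 0, 0, 0, 0]
    - [-1, -1, 0, 0, 0, 0, 0]
    - [-1, -1, 0, 0, 0, 0, 0]
    - [-1, 0, 0, 0, 0, 0, 0]
    - [-1, 0, 0, 0, 0, 0, 0]

```text
t: 48.18
ee_pos: [589.4, -70.0, 247.5]
orientation: [-2.254, -2.188, 0.0]
ft_force: [0.3, 0.5, -0.0]
width: 0.3
grasp_force: 0.0
```

```bash
python3 - <<'E'
from h import *
print(get_obs()['ee_pos'])
im=grab('wrist','w11.png')
for k in 'acd': clip(im,k)
P=cloud(im);s=P.reshape(-1,3)
c=s[(abs(s[:,2]-61)<5)&(abs(s[:,0]-594)<35)&(abs(s[:,1]-60)<130)&(abs(s[:,0]-594)>14)]
A=np.c_[c[:,:2]-[594,60],np.ones(len(c))];print('plane',len(c),np.linalg.lstsq(A,c[:,2],rcond=None)[0]);print(handle(im,85,594,60.6))
t=grab('top','t11.png');print(handle(t,85,594,60.6))
clip(t,'b')
E
```

```text
[589.41557292 -69.95656232 247.54831049]
a -8 95 [59.8 60.7 62.2]
a -6 96 [59.7 60.8 62. ]
a -4 90 [59.3 60.5 61.7]
a -2 100 [58.6 60.  61.3]
a 0 92 [59.8 61.  62.2]
a 2 88 [59.3 60.3 61.5]
a 4 8 [57.3 58.8 59.7]
c -8 93 [59.5 60.7 61.9]
c -6 82 [59.  60.4 61.7]
c -4 109 [58.8 60.4 61.9]
c -2 94 [59.5 61.  62.2]
c 0 67 [58.2 59.9 61.1]
plane 6495 [1.17537691e-03 1.83000766e-03 6.22584161e+01]
(1603, ((592.5750732421875, 57.484291076660156), (95.35568237304688, 15.7553129196167), 87.99640655517578), np.float64(84.41465499395906))
(90, ((593.7410888671875, 74.43335723876953), (63.452598571777344, 14.10612678527832), 89.55690002441406), np.float64(85.4091361899612))
b -8 4 [58.7 59.2 61.2]
b -4 4 [57.5 60.9 64.4]
b 0 4 [60.6 61.4 64.7]
b 2 4 [58.7 60.5 64.3]
```

View pics/w11.png

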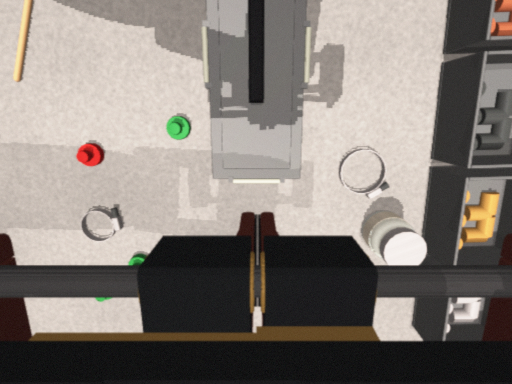

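The picture shows clips a (205,55), c (307,55) and b (257,181) down as thin strips, and the lid level and centred. Clip d is the last one to check, with the side camera.

```bash
python3 - <<'E'
from h import *
im=grab('side','s12.png')
clip(im,'d');clip(im,'a')
E
```

```text
d -8 17 [10.5 59.5 60.8]
d -6 25 [ 9.2 57.8 60.5]
d -4 10 [57.6 60.1 61.2]
d -2 29 [31.4 57.7 61.4]
d 0 112 [29.7 43.2 60.1]
d 2 34 [28.1 46.8 59.4]
d 4 14 [27.9 29.7 31.6]
a -8 17 [16.1 57.3 60.8]
a -6 12 [57.9 59.1 60.6]
a -4 14 [56.5 59.1 61.5]
a -2 12 [39.7 58.6 61.1]
a 0 43 [28.8 43.9 60.3]
a 2 61 [28.7 43.7 59.6]
a 4 17 [26.6 29.  58.7]
a 6 5 [28.  31.  31.7]
```

```bash
python3 - <<'E'
from h import *
im=grab('side');s=cloud(im).reshape(-1,3)-[593.7,60.6,0]
ca,sa=np.cos(.0295),np.sin(.0295);X=s[:,0]*ca-s[:,1]*sa;Y=s[:,0]*sa+s[:,1]*ca
for n,o,al in(('a',-X-56,Y),('d',Y-141,X)):
    m=(abs(al)<24)&(abs(o)<6)&(s[:,2]>34)&(s[:,2]<54)
    print(n,m.sum(),np.polyfit(s[m,2],o[m],1),'angle ~ -slope')
E
```

```text
a 47 [-0.00376493  2.24117091] angle ~ -slope
d 76 [0.00824364 0.63596198] angle ~ -slope
```

Both clips are vertical and the robot is clear, so I hand the job in.

```bash
python3 -c "
from workcell import ctrl
print(ctrl.close_job())"
```

```text
the job is handed in; nothing more can be done
None
```

The job is handed in: the four weights present (500, 200, 100 and 50 g; the 300 g is missing) are in their wells, the lid is home and level, and all four clips are flat against the case.

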